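# Restock the staining caddy

## Robot

A 6-joint arm with a two-finger parallel gripper is mounted at the origin on the work surface. World frame = base frame: x ahead of the robot, y to its left, z up, the work surface at z = 0. Lengths are in m, angles in degrees, forces in N, time in s.
With the tool pointing down it reaches from about 0.425 to 0.95 m from the base axis. Payload 3.5 kg.
Tool frame: the origin (TCP) lies at the very end of the fingers, on their centre line; the grasp point (between the pads) lies 19 mm behind it; z points along the fingers, y is the line along which they close (so a half turn about z gives the same grasp; the last joint's range is limited). The gripper opens to 85 mm and grips with 20 to 120 N. Pads are 22 mm wide; open, the fingers measure 114 mm over their backs; the gripper's body (76 mm by 85 mm) begins 54 mm behind the grasp point. The pads swing forward as they close: fully open they stand 13 mm farther back than shut.
Start: joints at [-85.543, 16.404, 90.338, -0, 73.258, -8.594], TCP at [0.152, -0.658, 0.194] pointing down, gripper open.
Joint ranges: [-158.93, 158.93], [-51.34, 127.21], [12.03, 142.37], [-87.48, 267.48], [13.55, 161.25], [-162.69, 162.69]. Speed limits (degrees/s): [159.86, 159.86, 180, 180, 180, 180].

## Interface

Orientations are given as [roll, pitch, yaw] about the fixed x, y, z axes, in that order (R = Rz(yaw) Ry(pitch) Rx(roll)).
In Python, from station import ctrl gives the robot as it stands.
- The arm moves only by the shell command python3 -m creep 'ROWS' [FORCE]. ROWS is JSON, a list that holds one entry, the list of rows, each a list of 7 numbers: the shift along the world's x, y, z in cm, then the turn, a rotation vector about the world's x, y, z in rad, then the closure, from 0 (fully open) to 1 (shut). In form: [[[tx, ty, tz, rx, ry, rz, fingers], ...]]. A call has 1 to 10 rows; each row is the pose to reach, as a shift and turn from the pose commanded when the call began; what a row does not reach only later rows make up. A row lasts 1/8 s, in which the tool goes at most 62.5 mm and 10.7 degrees, less where a joint would pass 70% of its speed; a pose out of reach is approached as far as the arm can. A call with a gripper value outside its range is refused whole. The fingers move at their own pace and stop on an object; FORCE is the grip in N (left out, the last holds). Time passes only in rows, so rows that repeat a pose let the fingers close. It gives the time, the measured TCP pose, the force, the opening and the grip force at its end, in the units of the state.
- ctrl.sense(): the state, without advancing time (a new reading comes with each control period).
- ctrl.camera(name): name is "side" or "top" or "wrist"; returns a dict with "image" (480x640x3 uint8, blue, green, red), "range_z" (480x640 float32, m along the optical axis (not along the pixel's ray), 0 where there is no reading), "fx", "fy", "cx", "cy" (pixels), "T" (4x4, takes a point from camera to world coordinates); the wrist camera has in their place "hand_eye" (4x4, takes a point from camera to tool coordinates, whose origin is the TCP and whose axes are the flange's). Camera axes: x right, y down, z forward; pixel columns grow to the right and rows downward; lengths in m; the calibration is good to about 2 mm. A picture is of the moment at which its call begins: read the wrist's pose just before it.
- ctrl.close_job(): hands the job in; it is judged then, once.
The state is a dict: "time_s": time; "q": joint angles; "qd": joint speeds; "tau": joint torques, N m; "ee_pos": TCP position; "tool_rot": TCP orientation; "contact_force": force on the tool from outside, world axes, zero at the start; "moment": the same for the moment, N m; "grip_width": finger opening in m; "finger_force": force on a finger pad.
Only numpy, scipy, OpenCV 4.12 (cv2) and the standard library are available. Lean on these libraries where they do the work, as an engineer would, in place of code of your own. Each camera call takes 0.05 s, during which the arm holds its last target. There are 200 camera calls.

## Task

Gather the green, red, blue and yellow dropper bottles (the ones with a pointed nozzle) into the grey caddy, each standing upright in the compartment whose floor pad has the colour of its cap. Set them down rather than dropping them, and do not knock any over. Leave the black-capped dropper and the green pot with the flat lid standing where they are.

Things in the scene. Friction and masses are not known exactly. Their poses are not given: they have to be found in the camera images.
- bottle_green: Squeeze dropper bottle with a green cap and a white pointed nozzle on it: white round body 38 mm in diameter and 64 mm high, cap 33 mm in diameter from 68 to 83 mm, nozzle 14 mm wide tapering up to 105 mm (a white dot on the cap from above). About 90 g, loose, standing upright on the table. Origin at the centre of its underside.
- bottle_red: Squeeze dropper bottle with a red cap and a white pointed nozzle on it: white round body 38 mm in diameter and 64 mm high, cap 33 mm in diameter from 68 to 83 mm, nozzle 14 mm wide tapering up to 105 mm (a white dot on the cap from above). About 90 g, loose, standing upright on the table. Origin at the centre of its underside.
- bottle_blue: Squeeze dropper bottle with a blue cap and a white pointed nozzle on it: white round body 38 mm in diameter and 64 mm high, cap 33 mm in diameter from 68 to 83 mm, nozzle 14 mm wide tapering up to 105 mm (a white dot on the cap from above). About 90 g, loose, standing upright on the table. Origin at the centre of its underside.
- bottle_yellow: Squeeze dropper bottle with a yellow cap and a white pointed nozzle on it: white round body 38 mm in diameter and 64 mm high, cap 33 mm in diameter from 68 to 83 mm, nozzle 14 mm wide tapering up to 105 mm (a white dot on the cap from above). About 90 g, loose, standing upright on the table. Origin at the centre of its underside.
- bottle_black: Squeeze dropper bottle with a black cap and a white pointed nozzle on it: white round body 38 mm in diameter and 64 mm high, cap 33 mm in diameter from 68 to 83 mm, nozzle 14 mm wide tapering up to 105 mm (a white dot on the cap from above). About 90 g, loose, standing upright on the table. Origin at the centre of its underside. Stays where it is.
- pot_green: Green-lidded pot that looks like the green dropper but has a wider, flat, plain green lid and no nozzle: white body 38 mm in diameter, lid 44 mm, 68 mm high in all. About 90 g, loose. Origin at the centre of its underside. Stays where it is.
- pad_green: Flat green pad, 62 x 62 x 2 mm, fixed to the floor in the middle of one compartment of the caddy. Origin at the centre of its underside (5 mm above the table), its x and y axes along the caddy's walls. The caddy is a fixed grey open tray, 151 x 151 mm outside, 28 mm high, walls 5 mm.
- pad_red: Flat red pad, 62 x 62 x 2 mm, fixed to the floor in the middle of one compartment of the caddy. Origin at the centre of its underside (5 mm above the table), its x and y axes along the caddy's walls. A cross divider as high as the walls makes 2 x 2 compartments 68 mm wide inside, 73 mm apart centre to centre.
- pad_blue: Flat blue pad, 62 x 62 x 2 mm, fixed to the floor in the middle of one compartment of the caddy. Origin at the centre of its underside (5 mm above the table), its x and y axes along the caddy's walls. The caddy stands to the left or to the right of the bottles.
- pad_yellow: Flat yellow pad, 62 x 62 x 2 mm, fixed to the floor in the middle of one compartment of the caddy. Origin at the centre of its underside (5 mm above the table), its x and y axes along the caddy's walls. On the side without the caddy stands a shallow kit box, its lid raised to 90 mm; clutter under 40 mm high lies among the bottles.

How it is judged:
By the outcome, as a careful person would: the job done as asked, in the order asked, and still so for the second after the job is handed in, with the robot touching nothing.
It also fails if it takes over 104 s, if anything falls off the work surface, if the arm or the gripper's body presses on something with over 40 N, if the wrist force passes 120 N, or if a joint passes its speed limit or range.

## Working session

There is one attempt and no reset: what is moved stays moved. The work goes in short steps, Python scripts to look and compute and a shell command to move; the robot and the scene stay as the last step left them, time stands still between calls to the robot, and variables do not carry over. Pictures are saved under pics/ and viewed, at most 14 in all, crops included, and the job is handed in when it is done.

```bash
ls; mkdir -p pics; python3 - <<'E'
from station import ctrl
import cv2,numpy as np,pickle
s=ctrl.sense();print(s['time_s'],s['ee_pos'],s['tool_rot'],s['grip_width'])
for n in("top","side"):
    c=ctrl.camera(n);cv2.imwrite(f"pics/{n}0.png",c["image"]);pickle.dump(c,open(n+".pkl","wb"))
    print(n,c["fx"],np.round(c["T"],3).tolist())
E
```

```text
pics
0.0 [ 0.15236222 -0.65682564  0.19294936] [-1.79867417e+02 -1.86574426e-02  1.30487258e+01] 0.08549865030361385
top 616.3614783536784 [[0.026, -0.989, 0.148, 0.397], [-1.0, -0.027, -0.003, -0.017], [0.007, -0.148, -0.989, 1.318], [0.0, 0.0, 0.0, 1.0]]
side 459.62692586109847 [[-0.845, -0.412, 0.341, 0.254], [-0.535, 0.654, -0.535, 0.511], [-0.002, -0.634, -0.773, 0.775], [0.0, 0.0, 0.0, 1.0]]
```

View pics/top0.png

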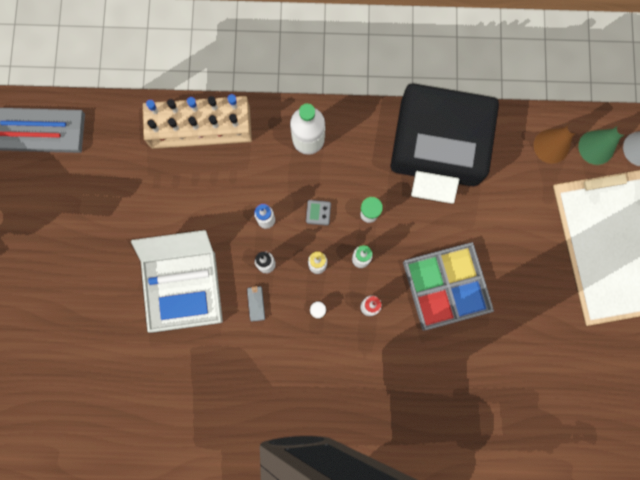

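View pics/side0.png

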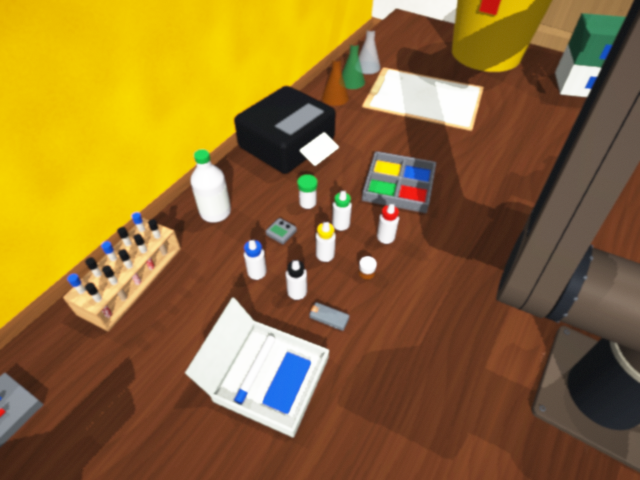

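Top view shows blue (264,213), black (264,258), yellow (318,261), green (362,256) and red (371,305) droppers. The flat pot is at (371,208) and the caddy is around (448,285). Next I'll turn these into positions.

```bash
cat > loc.py <<'E'
import numpy as np,cv2
def world(c,T=None):
    T=c["T"] if T is None else T
    z=c["range_z"];v,u=np.indices(z.shape)
    P=np.stack([(u-c["cx"])/c["fx"]*z,(v-c["cy"])/c["fy"]*z,z,np.ones_like(z)],-1)
    return (P@T.T)[...,:3]
def masks(im):
    h,s,v=cv2.split(cv2.cvtColor(im,cv2.COLOR_BGR2HSV));m=(s>120)&(v>70)
    return dict(green=m&(h>45)&(h<85),red=(s>190)&(v>120)&((h<4)|(h>174)),blue=m&(h>100)&(h<130),yellow=m&(h>19)&(h<35)&(v>120))
def blobs(c,T=None,box=(.3,.8,-.45,.25)):
    W=world(c,T);out=[]
    for k,m in masks(c["image"]).items():
        m=m&(c["range_z"]>0)&(W[...,0]>box[0])&(W[...,0]<box[1])&(W[...,1]>box[2])&(W[...,1]<box[3])&(W[...,2]<.13)
        n,l,st,ce=cv2.connectedComponentsWithStats(m.astype(np.uint8))
        for i in range(1,n):
            if st[i,4]<30: continue
            p=W[l==i];zt=np.percentile(p[:,2],90);t=p[p[:,2]>zt-.008]
            out.append((k,st[i,4],ce[i].round(),t[:,:2].mean(0).round(4),((np.percentile(p[:,:2],3,0)+np.percentile(p[:,:2],97,0))/2).round(4),np.percentile(p[:,2],[10,50,90]).round(3)))
    return out
E
python3 - <<'E'
from loc import *;import pickle
for n in("top","side"):
    print(n)
    for b in blobs(pickle.load(open(n+".pkl","rb"))): print(*b)
E
```

```text
top
green 277 [371. 208.] [ 0.6705 -0.1175] [ 0.6703 -0.1172] [0.065 0.069 0.072]
green 44 [365. 250.] [ 0.579  -0.1046] [ 0.577  -0.1023] [0.08  0.083 0.087]
green 513 [423. 273.] [ 0.5431 -0.2361] [ 0.5409 -0.2396] [0.004 0.008 0.011]
blue 132 [263. 212.] [0.6524 0.1052] [0.6525 0.1055] [0.081 0.084 0.087]
blue 784 [468. 298.] [ 0.4924 -0.3323] [ 0.4923 -0.3327] [0.004 0.008 0.011]
blue 283 [199. 303.] [0.4656 0.2363] [0.4664 0.236 ] [0.018 0.022 0.025]
yellow 739 [459. 265.] [ 0.5624 -0.3115] [ 0.5622 -0.3116] [0.004 0.008 0.011]
yellow 126 [317. 258.] [ 0.5595 -0.0084] [ 0.5641 -0.0084] [0.079 0.083 0.086]
side
green 306 [307. 183.] [ 0.6725 -0.1144] [ 0.6945 -0.1457] [0.055 0.067 0.069]
green 319 [382. 187.] [ 0.5472 -0.2478] [ 0.5472 -0.2483] [0.005 0.007 0.009]
green 130 [342. 200.] [ 0.5716 -0.0952] [ 0.5945 -0.1237] [0.073 0.082 0.084]
green 64 [278. 230.] [0.6737 0.0021] [0.674  0.0024] [0.015 0.016 0.019]
red 285 [413. 193.] [ 0.477  -0.2691] [ 0.4771 -0.2688] [0.005 0.007 0.009]
red 112 [389. 213.] [ 0.4701 -0.1142] [ 0.4866 -0.1481] [0.074 0.081 0.084]
blue 328 [417. 173.] [ 0.4971 -0.338 ] [ 0.4972 -0.3386] [0.005 0.007 0.009]
blue 163 [253. 249.] [0.6507 0.1101] [0.6578 0.1046] [0.074 0.082 0.085]
blue 361 [297. 363.] [0.4676 0.2377] [0.4686 0.2371] [0.019 0.021 0.023]
yellow 320 [387. 168.] [ 0.5683 -0.317 ] [ 0.5687 -0.3165] [0.005 0.007 0.009]
yellow 172 [325. 231.] [ 0.5563 -0.003 ] [ 0.5787 -0.0329] [0.009 0.082 0.084]
```

```bash
python3 -m creep '[[[0,0,4,0,0,0,0],[3,4,7,0,0,0.17,0],[7,9,9,0,0,0.34,0],[10,14,9,0,0,0.51,0],[14,19,9,0,0,0.68,0],[17,24,9,0,0,0.846,0],[21,29,9,0,0,0.846,0],[25,34,9,0,0,0.846,0],[29,39,9,0,0,0.846,0],[33,44,9,0,0,0.846,0]]]' 30
python3 -m creep '[[[3,4,0,0,0,0,0],[6,10,0,0,0,0,0],[6,10,0,0,0,0,0],[6,10,0,0,0,0,0],[6,10,0,0,0,0,0]]]'
cat > look.py <<'E'
from station import ctrl
from loc import *
from scipy.spatial.transform import Rotation as R
import sys
s=ctrl.sense();c=ctrl.camera("wrist")
T=np.eye(4);T[:3,:3]=R.from_euler('xyz',s['tool_rot'],degrees=True).as_matrix();T[:3,3]=s['ee_pos']
print(round(s['time_s'],2),s['ee_pos'].round(4),s['tool_rot'].round(2),s['q'].round(1))
cv2.imwrite(f"pics/{sys.argv[1]}.png",c["image"])
for b in blobs(c,T@c["hand_eye"]): print(*b)
E
python3 look.py w1
```

```text
time_s: 1.35
ee_pos: [0.4794, -0.2204, 0.284]
tool_rot: [-180.0, 0.0, 61.5]
contact_force: [0.5, -0.8, 0.1]
grip_width: 0.0857
finger_force: 0.0
time_s: 1.98
ee_pos: [0.5381, -0.1235, 0.2841]
tool_rot: [-180.0, 0.0, 61.4]
contact_force: [-1.1, 0.2, -1.0]
grip_width: 0.0854
finger_force: 0.0
1.98 [ 0.5381 -0.1235  0.2841] [-1.7998e+02  2.0000e-02  6.1430e+01] [-23.4  -2.4 101.7  -0.   80.8   5.1]
green 1387 [433. 136.] [ 0.6727 -0.116 ] [ 0.6729 -0.1166] [0.066 0.068 0.069]
green 566 [346. 169.] [ 0.5744 -0.1008] [ 0.5744 -0.101 ] [0.082 0.083 0.084]
green 1659 [370. 267.] [ 0.543  -0.2416] [ 0.5436 -0.2418] [0.006 0.007 0.008]
red 104 [275. 220.] [ 0.4797 -0.1124] [ 0.4777 -0.1156] [0.079 0.082 0.084]
red 162 [330. 311.] [ 0.4621 -0.2743] [ 0.4716 -0.2678] [0.006 0.007 0.008]
blue 1396 [368. 334.] [ 0.4941 -0.3332] [ 0.4939 -0.3334] [0.006 0.007 0.008]
yellow 775 [289.  93.] [ 0.5588 -0.0074] [ 0.5588 -0.0079] [0.081 0.083 0.084]
yellow 1575 [406. 301.] [ 0.5648 -0.312 ] [ 0.5641 -0.3124] [0.006 0.007 0.008]
```

View pics/w1.png

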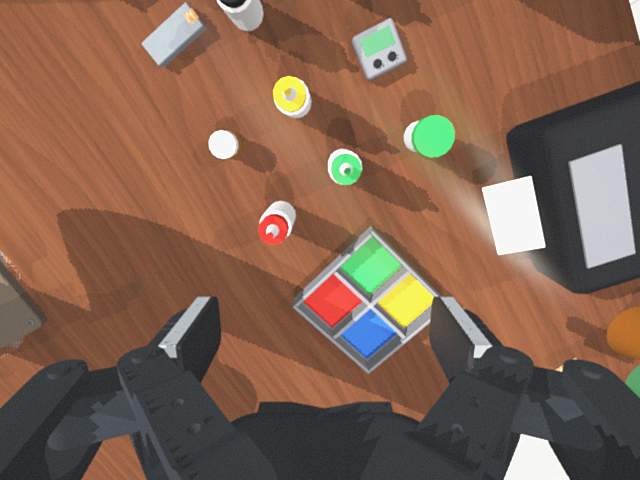

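View shows green dropper (346,169), red (275,222), yellow (291,96), caddy pads around (368,300), flat pot (433,136); no obstacles near green. I'll descend above green.

```bash
python3 -m creep '[[[3.2,1.7,-2,0,0,0,0],[3.2,1.7,-7,0,0,0,0],[3.2,1.7,-12,0,0,0,0],[3.2,1.7,-14,0,0,0,0],[3.2,1.7,-14,0,0,0,0],[3.2,1.7,-14,0,0,0,0],[3.2,1.7,-14,0,0,0,0]]]'; python3 look.py w2
```

```text
time_s: 2.9
ee_pos: [0.5722, -0.106, 0.1471]
tool_rot: [179.7, -0.0, 61.5]
contact_force: [0.5, 0.9, -0.2]
grip_width: 0.0855
finger_force: 0.0
2.9 [ 0.5722 -0.106   0.1471] [ 1.7973e+02 -4.0000e-02  6.1510e+01] [-20.5   7.1 106.3  -0.   66.3   8. ]
green 3020 [454. 180.] [ 0.673  -0.1157] [ 0.673  -0.1161] [0.066 0.068 0.068]
green 1315 [325. 230.] [ 0.5746 -0.1   ] [ 0.5741 -0.1003] [0.082 0.083 0.084]
green 2717 [364. 343.] [ 0.5436 -0.2427] [ 0.5434 -0.243 ] [0.006 0.007 0.008]
red 588 [230. 309.] [ 0.4803 -0.1213] [ 0.4777 -0.1204] [0.074 0.082 0.083]
red 1393 [311. 387.] [ 0.4697 -0.2631] [ 0.4708 -0.2624] [0.006 0.007 0.008]
yellow 1832 [238. 121.] [ 0.5593 -0.0078] [ 0.5592 -0.0081] [0.082 0.083 0.084]
yellow 2292 [412. 387.] [ 0.5649 -0.3144] [ 0.5645 -0.3146] [0.006 0.007 0.008]
```

```bash
python3 -m creep '[[[0,0,-2,0,0,0,0],[0,0,-4,0,0,0,0],[0,0,-4,0,0,0,0],[0,0,-4,0,0,0,0],[0,0,-4,0,0,0,0]]]'; python3 look.py w3 | head -4
```

```text
time_s: 3.58
ee_pos: [0.5712, -0.1055, 0.105]
tool_rot: [179.9, -0.0, 61.5]
contact_force: [0.4, -0.3, -0.4]
grip_width: 0.0853
finger_force: 0.0
3.58 [ 0.5712 -0.1055  0.105 ] [ 1.7993e+02 -1.0000e-02  6.1530e+01] [-20.5   9.8 108.1  -0.   62.1   8. ]
green 4303 [480. 188.] [ 0.673  -0.1156] [ 0.6728 -0.1158] [0.066 0.068 0.068]
green 1847 [327. 246.] [ 0.5747 -0.0997] [ 0.5743 -0.1001] [0.082 0.083 0.083]
green 3181 [371. 369.] [ 0.5438 -0.2431] [ 0.5432 -0.243 ] [0.006 0.007 0.007]
```

```bash
python3 -m creep '[[[0.35,0.55,0,0,0,0,0],[0.35,0.55,-3,0,0,0,0],[0.35,0.55,-5,0,0,0,0],[0.35,0.55,-6.4,0,0,0,0],[0.35,0.55,-6.4,0,0,0,0],[0.35,0.55,-6.4,0,0,0,0.3],[0.35,0.55,-6.4,0,0,0,0.7],[0.35,0.55,-6.4,0,0,0,1],[0.35,0.55,-6.4,0,0,0,1],[0.35,0.55,-6.4,0,0,0,1]]]' 30;python3 -m creep '[[[0,0,0,0,0,0,1],[0,0,0,0,0,0,1]]]'
```

```text
time_s: 4.88
ee_pos: [0.5749, -0.1001, 0.0413]
tool_rot: [179.9, -0.0, 61.5]
contact_force: [-0.4, 0.3, 3.5]
grip_width: 0.0303
finger_force: 29.7
time_s: 5.12
ee_pos: [0.5749, -0.1001, 0.0413]
tool_rot: [179.9, -0.0, 61.5]
contact_force: [1.4, 0.5, 5.9]
grip_width: 0.0307
finger_force: 29.8
```

```bash
python3 -m creep '[[[0,0,1,0,0,0,1],[0,0,2,0,0,0,1],[0,0,3,0,0,0,1],[0,0,3,0,0,0,1],[0,0,3,0,0,0,1]]]'; python3 - <<'E'
from station import ctrl;import cv2
c=ctrl.camera("side");cv2.imwrite("pics/s1.png",cv2.resize(c["image"][120:300,220:460],None,fx=3,fy=3))
E
```

```text
time_s: 5.75
ee_pos: [0.5739, -0.0997, 0.0702]
tool_rot: [-180.0, 0.0, 61.5]
contact_force: [0.2, 0.9, -0.9]
grip_width: 0.0308
finger_force: 29.8
```

View pics/s1.png

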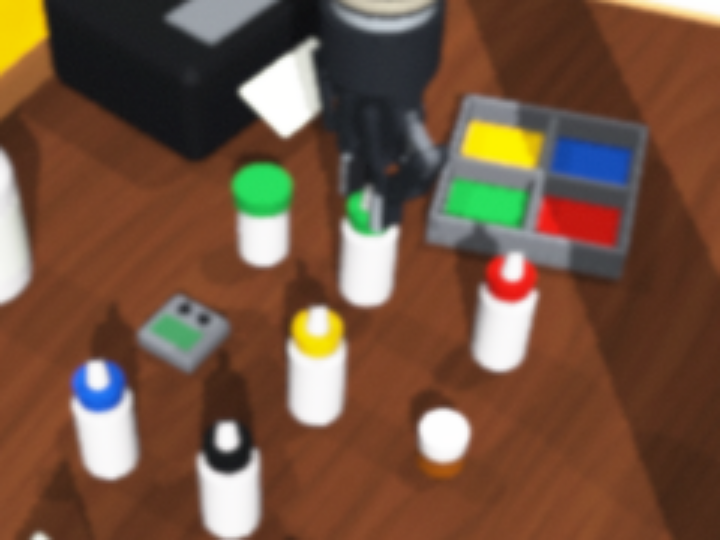

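Green is held by the cap and lifted clear. Carrying it to its pad.

```bash
python3 -m creep '[[[0,0,4,0,0,0,1],[-1,-4,6,0,0,0,1],[-2,-9,6,0,0,0,1],[-3.05,-14.25,6,0,0,0,1],[-3.05,-14.25,6,0,0,0,1],[-3.05,-14.25,4,0,0,0,1],[-3.05,-14.25,1,0,0,0,1],[-3.05,-14.25,0,0,0,0,1],[-3.05,-14.25,0,0,0,0,1],[-3.05,-14.25,0,0,0,0,1]]]'; python3 look.py w4
```

```text
time_s: 7.05
ee_pos: [0.5445, -0.2423, 0.0713]
tool_rot: [179.9, 0.0, 61.6]
contact_force: [1.0, -0.7, -0.7]
grip_width: 0.0308
finger_force: 30.0
7.05 [ 0.5445 -0.2423  0.0713] [1.799e+02 1.000e-02 6.157e+01] [-33.7  14.  107.1   0.   58.9  -5.3]
green 3362 [318. 223.] [ 0.5449 -0.2297] [ 0.5434 -0.234 ] [0.006 0.007 0.008]
green 3531 [325. 299.] [ 0.5445 -0.2398] [ 0.5437 -0.2414] [0.108 0.113 0.113]
red 2715 [ 65. 130.] [ 0.4745 -0.122 ] [ 0.4724 -0.1213] [0.082 0.083 0.084]
red 41 [ 26. 132.] [ 0.4587 -0.1139] [ 0.4588 -0.1138] [0.082 0.083 0.083]
red 2558 [238. 291.] [ 0.4668 -0.2475] [ 0.4678 -0.2484] [0.006 0.007 0.008]
blue 3855 [324. 367.] [ 0.4919 -0.3358] [ 0.4933 -0.3359] [0.006 0.007 0.008]
yellow 3014 [409. 290.] [ 0.5796 -0.3065] [ 0.5795 -0.3069] [0.006 0.007 0.007]
```

View pics/w4.png

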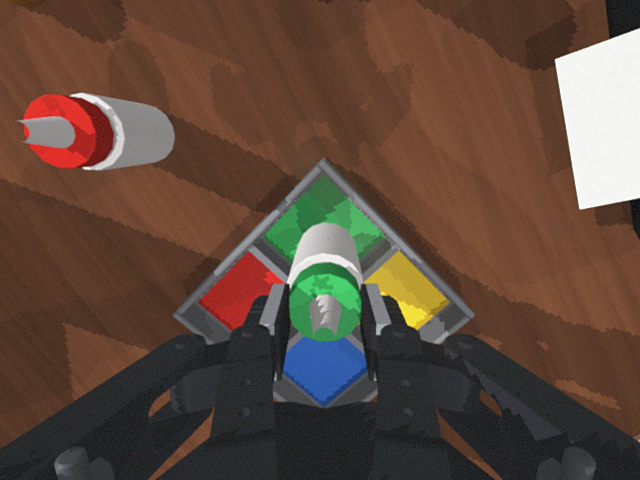

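Green hangs upright in the fingers over its pad (bottle at 325,260; cap top 113 mm, so the base is 30 mm up). I'll lower it slowly, release, and rise.

```bash
python3 -m creep '[[[0,0,-1,0,0,0,1],[0,0,-1.6,0,0,0,1],[0,0,-2,0,0,0,1],[0,0,-2.2,0,0,0,1],[0,0,-2.3,0,0,0,1],[0,0,-2.3,0,0,0,1],[0,0,-2.3,0,0,0,1]]]'
```

```text
time_s: 7.98
ee_pos: [0.5439, -0.2425, 0.0482]
tool_rot: [180.0, 0.0, 61.5]
contact_force: [-2.1, 1.1, 6.0]
grip_width: 0.031
finger_force: 30.8
```

```bash
python3 -m creep '[[[0,0,0,0,0,0,0.5],[0,0,0,0,0,0,0.3],[0,0,0,0,0,0,0.2],[0,0,0,0,0,0,0.2],[0,0,1,0,0,0,0.2],[0,0,3,0,0,0,0.2],[0,0,6,0,0,0,0.2],[0,0,10,0,0,0,0],[0,0,10,0,0,0,0]]]'; sed -i 's/(s>190)&(v>120)&((h<4)|(h>174))/(s>170)\&(v>110)\&((h<5)|(h>172))/' loc.py; python3 look.py w5
```

```text
time_s: 9.1
ee_pos: [0.5467, -0.2443, 0.1539]
tool_rot: [179.4, 0.1, 61.5]
contact_force: [1.0, 0.1, -0.3]
grip_width: 0.0853
finger_force: 0.0
9.1 [ 0.5467 -0.2443  0.1539] [1.7936e+02 6.0000e-02 6.1530e+01] [-33.8   8.6 103.9  -0.   66.8  -5.3]
green 589 [398.   6.] [ 0.6635 -0.133 ] [ 0.6641 -0.1306] [0.056 0.066 0.068]
green 911 [294. 204.] [ 0.5265 -0.2225] [ 0.5283 -0.2246] [0.006 0.007 0.008]
green 426 [342. 197.] [ 0.5689 -0.2383] [ 0.5682 -0.241 ] [0.006 0.007 0.008]
green 1285 [320. 237.] [ 0.5433 -0.2418] [ 0.5429 -0.2421] [0.089 0.09  0.091]
red 1695 [145. 132.] [ 0.4738 -0.1218] [ 0.4725 -0.1213] [0.077 0.083 0.084]
red 3497 [265. 263.] [ 0.4724 -0.26  ] [ 0.4721 -0.2603] [0.006 0.007 0.008]
blue 3060 [319. 311.] [ 0.4935 -0.3309] [ 0.4932 -0.3311] [0.006 0.007 0.008]
yellow 3621 [372. 263.] [ 0.5645 -0.3099] [ 0.5642 -0.3102] [0.006 0.007 0.008]
```

```bash
python3 -m creep '[[[-3,4,0,0,0,0,0],[-5,8,0,0,0,0,0],[-7.1,12.3,0,0,0,0,0],[-7.1,12.3,-1.5,0,0,0,0],[-7.1,12.3,-1.5,0,0,0,0],[-7.1,12.3,-1.5,0,0,0,0],[-7.1,12.3,-1.5,0,0,0,0]]]'; python3 look.py w6|grep -v -e blue -e green
```

```text
time_s: 10.02
ee_pos: [0.4732, -0.1202, 0.1326]
tool_rot: [180.0, 0.0, 61.5]
contact_force: [-0.5, 0.1, 0.8]
grip_width: 0.0857
finger_force: 0.0
10.03 [ 0.4732 -0.1202  0.1326] [179.98   0.    61.46] [-26.2  -4.  119.3  -0.   64.7   2.4]
red 1275 [324. 245.] [ 0.4713 -0.1198] [ 0.4712 -0.1206] [0.081 0.083 0.084]
red 2848 [396. 344.] [ 0.4739 -0.2636] [ 0.4731 -0.2641] [0.006 0.007 0.008]
yellow 1682 [363.  23.] [ 0.5553 -0.0132] [ 0.5575 -0.0114] [0.078 0.082 0.084]
yellow 878 [523. 333.] [ 0.5871 -0.3106] [ 0.5883 -0.3089] [0.006 0.007 0.007]
```

```bash
python3 -m creep '[[[-0.2,0,-3,0,0,0,0],[-0.2,0,-6,0,0,0,0],[-0.2,0,-8,0,0,0,0],[-0.2,0,-9.1,0,0,0,0],[-0.2,0,-9.1,0,0,0,0],[-0.2,0,-9.1,0,0,0,0.3],[-0.2,0,-9.1,0,0,0,0.7],[-0.2,0,-9.1,0,0,0,1],[-0.2,0,-9.1,0,0,0,1],[-0.2,0,-9.1,0,0,0,1]]]' 30;python3 -m creep '[[[0,0,0,0,0,0,1],[0,0,0,0,0,0,1],[0,0,2,0,0,0,1],[0,0,5,0,0,0,1],[0,0,9,0,0,0,1],[0,0,9,0,0,0,1],[0,0,9,0,0,0,1]]]'
```

```text
time_s: 11.32
ee_pos: [0.4714, -0.1196, 0.0422]
tool_rot: [179.9, -0.0, 61.5]
contact_force: [0.2, 0.0, 5.6]
grip_width: 0.0307
finger_force: 29.6
time_s: 12.2
ee_pos: [0.4696, -0.1188, 0.1298]
tool_rot: [-179.9, 0.0, 61.5]
contact_force: [-0.5, -0.2, -1.0]
grip_width: 0.0304
finger_force: 29.8
```

```bash
python3 -m creep '[[[0,-5,0,0,0,0,1],[0.1,-10,0,0,0,0,1],[0.1,-14.3,0,0,0,0,1],[0.1,-14.3,-2,0,0,0,1],[0.1,-14.3,-5,0,0,0,1],[0.1,-14.3,-6,0,0,0,1],[0.1,-14.3,-6,0,0,0,1],[0.1,-14.3,-6,0,0,0,1]]]'; python3 look.py w7|grep -v yellow
```

```text
time_s: 13.2
ee_pos: [0.4722, -0.2626, 0.0721]
tool_rot: [179.9, 0.0, 61.5]
contact_force: [-0.9, 0.2, -0.8]
grip_width: 0.0303
finger_force: 29.9
13.2 [ 0.4722 -0.2626  0.0721] [1.7992e+02 2.0000e-02 6.1550e+01] [-39.8   7.3 114.8  -0.   57.9 -11.4]
green 1260 [414. 119.] [ 0.5614 -0.2185] [ 0.561  -0.2199] [0.006 0.007 0.008]
green 2420 [374. 171.] [ 0.5233 -0.2369] [ 0.5242 -0.2434] [0.006 0.007 0.008]
green 1225 [457. 162.] [ 0.5514 -0.2384] [ 0.5503 -0.2396] [0.089 0.09  0.09 ]
green 1341 [424. 192.] [ 0.5332 -0.2442] [ 0.5339 -0.2437] [0.086 0.09  0.09 ]
red 1855 [299. 224.] [ 0.4603 -0.2442] [ 0.4619 -0.245 ] [0.006 0.007 0.008]
red 3420 [325. 299.] [ 0.4724 -0.2601] [ 0.4714 -0.2617] [0.108 0.113 0.114]
blue 3172 [410. 290.] [ 0.5086 -0.3281] [ 0.5087 -0.3283] [0.006 0.007 0.008]
```

```bash
python3 -m creep '[[[0,0,-1,0,0,0,1],[0,0,-1.6,0,0,0,1],[0,0,-2,0,0,0,1],[0,0,-2.2,0,0,0,1],[0,0,-2.3,0,0,0,1],[0,0,-2.3,0,0,0,1],[0,0,-2.3,0,0,0,1]]]';python3 -m creep '[[[0,0,0,0,0,0,0.5],[0,0,0,0,0,0,0.3],[0,0,0,0,0,0,0.2],[0,0,0,0,0,0,0.2],[0,0,1,0,0,0,0.2],[0,0,3,0,0,0,0.2],[0,0,6,0,0,0,0.2],[0,0,10,0,0,0,0],[0,0,10,0,0,0,0],[0,0,10,0,0,0,0]]]'; python3 look.py w8
```

```text
time_s: 14.12
ee_pos: [0.472, -0.2626, 0.0491]
tool_rot: [180.0, 0.0, 61.5]
contact_force: [-1.2, 0.8, 5.1]
grip_width: 0.0303
finger_force: 30.7
time_s: 15.38
ee_pos: [0.4715, -0.2622, 0.1483]
tool_rot: [180.0, -0.0, 61.5]
contact_force: [0.3, 0.5, 0.0]
grip_width: 0.0849
finger_force: 0.0
15.38 [ 0.4715 -0.2622  0.1483] [180.    -0.    61.52] [-39.9   1.8 111.9   0.   66.4 -11.4]
green 3338 [384. 158.] [ 0.5399 -0.2419] [ 0.5412 -0.2403] [0.006 0.007 0.09 ]
red 711 [299. 209.] [ 0.4522 -0.245 ] [ 0.4536 -0.2469] [0.006 0.007 0.008]
red 48 [365. 206.] [ 0.5069 -0.2708] [ 0.5065 -0.2689] [0.006 0.007 0.008]
red 1140 [326. 241.] [ 0.4711 -0.2623] [ 0.471  -0.2624] [0.089 0.09  0.091]
blue 3653 [381. 265.] [ 0.4947 -0.331 ] [ 0.4946 -0.3314] [0.006 0.007 0.008]
yellow 4255 [440. 213.] [ 0.5648 -0.3101] [ 0.5644 -0.3104] [0.006 0.007 0.008]
```

```bash
python3 -m creep '[[[2,4,2,0,0,0,0],[4,9,2,0,0,0,0],[6.5,14,2,0,0,0,0],[9,19,2,0,0,0,0],[11.5,24,2,0,0,0,0],[14,29,2,0,0,0,0],[16,33,2,0,0,0,0],[18,37,2,0,0,0,0],[18,37,0,0,0,0,0],[18,37,-1.5,0,0,0,0]]]'; python3 -m creep '[[[0,0,0,0,0,0,0],[0,0,0,0,0,0,0],[0,0,0,0,0,0,0]]]';python3 look.py w9
```

```text
time_s: 16.68
ee_pos: [0.6498, 0.1073, 0.1298]
tool_rot: [-179.8, 0.2, 61.5]
contact_force: [-0.7, -0.2, -0.3]
grip_width: 0.0853
finger_force: 0.0
time_s: 17.05
ee_pos: [0.6522, 0.107, 0.1344]
tool_rot: [179.9, -0.0, 61.5]
contact_force: [-1.0, -1.0, 0.4]
grip_width: 0.0852
finger_force: 0.0
17.05 [0.6522 0.107  0.1344] [ 1.7991e+02 -5.0000e-02  6.1470e+01] [ 0.5 17.5 95.4 -0.  67.  29.1]
blue 2132 [ 59. 191.] [0.4704 0.236 ] [0.4703 0.2355] [0.019 0.021 0.022]
blue 1476 [330. 240.] [0.6551 0.1077] [0.6546 0.1074] [0.082 0.083 0.084]
yellow 323 [295. 397.] [0.5675 0.004 ] [0.5649 0.0007] [0.071 0.075 0.08 ]
```

View pics/w9.png

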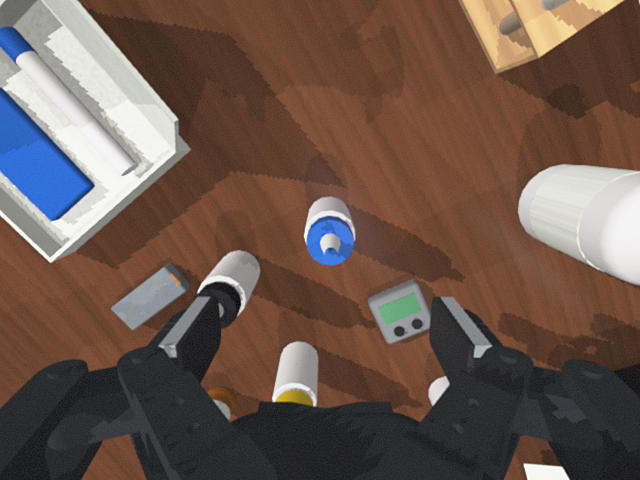

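The blue dropper is at (330,240), almost centred. Black at (225,290) is clear of the left finger by about 20 mm in plan.

```bash
python3 -m creep '[[[0.25,0.05,-3,0,0,0,0],[0.25,0.05,-6,0,0,0,0],[0.25,0.05,-8,0,0,0,0],[0.25,0.05,-9.3,0,0,0,0],[0.25,0.05,-9.3,0,0,0,0],[0.25,0.05,-9.3,0,0,0,0.3],[0.25,0.05,-9.3,0,0,0,0.7],[0.25,0.05,-9.3,0,0,0,1],[0.25,0.05,-9.3,0,0,0,1],[0.25,0.05,-9.3,0,0,0,1]]]' 30;python3 -m creep '[[[0,0,0,0,0,0,1],[0,0,0,0,0,0,1],[0,0,2,0,0,0,1],[0,0,5,0,0,0,1],[0,0,9,0,0,0,1],[0,0,13,0,0,0,1],[0,0,13,0,0,0,1],[0,0,13,0,0,0,1]]]'
```

```text
time_s: 18.35
ee_pos: [0.6549, 0.1082, 0.0414]
tool_rot: [179.9, -0.0, 61.5]
contact_force: [-0.3, -0.2, 3.9]
grip_width: 0.0308
finger_force: 29.6
time_s: 19.35
ee_pos: [0.6532, 0.1082, 0.1692]
tool_rot: [-179.9, 0.1, 61.5]
contact_force: [-0.5, 0.3, -1.5]
grip_width: 0.0307
finger_force: 29.8
```

```bash
python3 -m creep '[[[-1,-4,2,0,0,0,1],[-3,-9,2,0,0,0,1],[-5,-14,2,0,0,0,1],[-6.5,-19,2,0,0,0,1],[-8.5,-24,2,0,0,0,1],[-10.5,-29,2,0,0,0,1],[-12.5,-34,2,0,0,0,1],[-14.5,-39,2,0,0,0,1],[-16.1,-44,2,0,0,0,1],[-16.1,-44,2,0,0,0,1]]]'; python3 -m creep '[[[0,0,-1,0,0,0,1],[0,0,-1,0,0,0,1],[0,0,-1,0,0,0,1]]]'; python3 look.py w10
```

```text
time_s: 20.6
ee_pos: [0.4906, -0.334, 0.1875]
tool_rot: [-179.7, -0.0, 61.2]
contact_force: [0.6, 1.9, -1.4]
grip_width: 0.0307
finger_force: 29.9
time_s: 20.98
ee_pos: [0.4934, -0.3305, 0.1797]
tool_rot: [-179.9, -0.0, 61.6]
contact_force: [0.7, -0.2, -1.2]
grip_width: 0.0304
finger_force: 29.9
20.98 [ 0.4934 -0.3305  0.1797] [-1.7994e+02 -2.0000e-02  6.1630e+01] [-43.6   7.  102.9   0.   70.2 -15.2]
green 3762 [327.  97.] [ 0.5433 -0.2428] [ 0.5434 -0.2396] [0.006 0.007 0.09 ]
red 1930 [262. 165.] [ 0.4725 -0.2634] [ 0.4648 -0.2632] [0.006 0.089 0.091]
red 201 [298. 141.] [ 0.5008 -0.2593] [ 0.5018 -0.2618] [0.006 0.007 0.008]
red 55 [283. 139.] [ 0.4891 -0.2514] [ 0.4882 -0.2526] [0.006 0.007 0.008]
blue 2599 [325. 205.] [ 0.4944 -0.3264] [ 0.4941 -0.3267] [0.006 0.007 0.008]
yellow 4206 [380. 155.] [ 0.5645 -0.3091] [ 0.5643 -0.3094] [0.006 0.007 0.008]
```

```bash
python3 -m creep '[[[0.05,-0.15,-4,0,0,0,1],[0.05,-0.15,-8,0,0,0,1],[0.05,-0.15,-10.8,0,0,0,1],[0.05,-0.15,-10.8,0,0,0,1],[0.05,-0.15,-10.8,0,0,0,1],[0.05,-0.15,-10.8,0,0,0,1]]]'; python3 look.py w11|grep -e blue -e 61
```

```text
time_s: 21.78
ee_pos: [0.4949, -0.3343, 0.0747]
tool_rot: [179.8, 0.1, 61.5]
contact_force: [0.3, -0.3, -0.3]
grip_width: 0.0306
finger_force: 29.9
red 5670 [230. 168.] [ 0.4736 -0.2636] [ 0.475  -0.2612] [0.006 0.089 0.09 ]
blue 2556 [304. 223.] [ 0.486  -0.3178] [ 0.4877 -0.3253] [0.006 0.007 0.008]
blue 3557 [325. 300.] [ 0.4947 -0.3324] [ 0.4939 -0.3339] [0.111 0.116 0.117]
```

```bash
python3 -m creep '[[[0,0.1,-1,0,0,0,1],[0,0.1,-1.6,0,0,0,1],[0,0.1,-2,0,0,0,1],[0,0.1,-2.2,0,0,0,1],[0,0.1,-2.3,0,0,0,1],[0,0.1,-2.4,0,0,0,1],[0,0.1,-2.4,0,0,0,1],[0,0.1,-2.4,0,0,0,1]]]'
```

```text
time_s: 22.82
ee_pos: [0.4938, -0.3325, 0.0486]
tool_rot: [180.0, 0.0, 61.5]
contact_force: [-0.5, 0.2, -1.0]
grip_width: 0.0306
finger_force: 30.0
```

```bash
python3 -m creep '[[[0,0,-0.05,0,0,0,1],[0,0,-0.1,0,0,0,1],[0,0,-0.1,0,0,0,1],[0,0,-0.1,0,0,0,1]]]'
```

```text
time_s: 23.32
ee_pos: [0.4941, -0.3328, 0.0483]
tool_rot: [179.9, 0.0, 61.5]
contact_force: [-1.5, 0.9, 5.1]
grip_width: 0.0309
finger_force: 30.6
```

```bash
python3 -m creep '[[[0,0,0,0,0,0,0.5],[0,0,0,0,0,0,0.3],[0,0,0,0,0,0,0.2],[0,0,0,0,0,0,0.2],[0,0,1,0,0,0,0.2],[0,0,3,0,0,0,0.2],[0,0,6,0,0,0,0.2],[0,0,10,0,0,0,0],[0,0,13,0,0,0,0],[0,0,13,0,0,0,0]]]'; python3 look.py w12
```

```text
time_s: 24.58
ee_pos: [0.4956, -0.3341, 0.1828]
tool_rot: [179.5, 0.1, 61.5]
contact_force: [-0.1, 0.0, -0.2]
grip_width: 0.0854
finger_force: 0.0
24.57 [ 0.4956 -0.3341  0.1828] [1.7948e+02 1.4000e-01 6.1530e+01] [-43.7   7.  102.6   0.   69.9 -15.2]
green 3666 [320.  94.] [ 0.5431 -0.2426] [ 0.543  -0.2393] [0.006 0.007 0.09 ]
red 2360 [262. 157.] [ 0.4724 -0.2632] [ 0.4742 -0.2624] [0.006 0.088 0.09 ]
blue 711 [297. 201.] [ 0.4744 -0.3148] [ 0.476  -0.3171] [0.006 0.007 0.008]
blue 114 [352. 197.] [ 0.5254 -0.3381] [ 0.5255 -0.3344] [0.006 0.007 0.007]
blue 64 [347. 210.] [ 0.5142 -0.3472] [ 0.5149 -0.3467] [0.006 0.007 0.007]
blue 1059 [323. 228.] [ 0.4938 -0.3334] [ 0.4933 -0.3336] [0.089 0.09  0.091]
yellow 4138 [374. 152.] [ 0.5642 -0.3088] [ 0.5639 -0.3092] [0.006 0.007 0.008]
```

Blue is set down upright. Now yellow.

```bash
python3 -m creep '[[[1,4,0,0,0,0,0],[2,9,0,0,0,0,0],[3,14,0,0,0,0,0],[4,19,0,0,0,0,0],[5,24,0,0,0,0,0],[6,29,0,0,0,0,0],[6.5,32.5,-2,0,0,0,0],[6.5,32.5,-4.5,0,0,0,0],[6.5,32.5,-4.5,0,0,0,0],[6.5,32.5,-4.5,0,0,0,0]]]'; python3 look.py w13
```

```text
time_s: 25.88
ee_pos: [0.5586, -0.0077, 0.1324]
tool_rot: [-180.0, 0.0, 61.5]
contact_force: [-0.2, -0.8, 0.5]
grip_width: 0.0853
finger_force: 0.0
25.88 [ 0.5586 -0.0077  0.1324] [-1.7998e+02  1.0000e-02  6.1490e+01] [-11.2   5.2 110.   -0.   64.8  17.3]
green 2931 [528. 288.] [ 0.6728 -0.1146] [ 0.6733 -0.116 ] [0.061 0.067 0.068]
green 202 [424. 401.] [ 0.5558 -0.2248] [ 0.5496 -0.2247] [0.006 0.007 0.007]
blue 1003 [51. 10.] [0.4583 0.2264] [0.4609 0.2285] [0.016 0.02  0.022]
yellow 1545 [327. 242.] [ 0.5597 -0.0065] [ 0.5588 -0.0175] [0.081 0.083 0.084]
```

```bash
python3 -m creep '[[[0.05,0.05,-3,0,0,0,0],[0.05,0.05,-6,0,0,0,0],[0.05,0.05,-8,0,0,0,0],[0.05,0.05,-9.1,0,0,0,0],[0.05,0.05,-9.1,0,0,0,0],[0.05,0.05,-9.1,0,0,0,0.3],[0.05,0.05,-9.1,0,0,0,0.7],[0.05,0.05,-9.1,0,0,0,1],[0.05,0.05,-9.1,0,0,0,1],[0.05,0.05,-9.1,0,0,0,1]]]' 30;python3 -m creep '[[[0,0,0,0,0,0,1],[0,0,0,0,0,0,1],[0,0,2,0,0,0,1],[0,0,5,0,0,0,1],[0,0,9,0,0,0,1],[0,0,13,0,0,0,1],[0,0,13,0,0,0,1],[0,0,13,0,0,0,1]]]'
```

```text
time_s: 27.18
ee_pos: [0.5599, -0.0069, 0.0422]
tool_rot: [179.9, -0.0, 61.5]
contact_force: [0.4, -0.3, 3.3]
grip_width: 0.0303
finger_force: 29.6
time_s: 28.18
ee_pos: [0.558, -0.0066, 0.1694]
tool_rot: [-179.8, 0.1, 61.5]
contact_force: [-0.0, 0.5, -0.6]
grip_width: 0.0299
finger_force: 29.8
```

```bash
python3 -m creep '[[[0,-4,1,0,0,0,1],[0.2,-9,1,0,0,0,1],[0.3,-14,1,0,0,0,1],[0.4,-19,1,0,0,0,1],[0.5,-24,1,0,0,0,1],[0.5,-28,1,0,0,0,1],[0.5,-30.4,1,0,0,0,1],[0.5,-30.4,1,0,0,0,1],[0.5,-30.4,1,0,0,0,1],[0.5,-30.4,1,0,0,0,1]]]'; python3 look.py w14
```

```text
time_s: 29.42
ee_pos: [0.5643, -0.3093, 0.1812]
tool_rot: [-180.0, -0.0, 61.6]
contact_force: [0.1, -0.7, -1.5]
grip_width: 0.0305
finger_force: 29.8
29.43 [ 0.5643 -0.3093  0.1812] [-1.7997e+02 -2.0000e-02  6.1620e+01] [-37.8  13.1  95.7   0.   71.2  -9.4]
green 2511 [267. 161.] [ 0.5433 -0.243 ] [ 0.5436 -0.242 ] [0.006 0.07  0.09 ]
red 1686 [229. 202.] [ 0.4811 -0.2571] [ 0.4748 -0.2607] [0.006 0.007 0.008]
red 1096 [200. 231.] [ 0.4745 -0.2631] [ 0.473  -0.2638] [0.085 0.09  0.091]
blue 1192 [267. 243.] [ 0.4922 -0.3121] [ 0.4894 -0.3126] [0.006 0.007 0.008]
blue 546 [263. 283.] [ 0.4949 -0.3251] [ 0.4949 -0.3255] [0.082 0.089 0.091]
yellow 3017 [326. 203.] [ 0.5671 -0.3041] [ 0.5642 -0.3053] [0.006 0.007 0.008]
```

```bash
python3 -m creep '[[[0,-0.15,-4,0,0,0,1],[0,-0.15,-8,0,0,0,1],[0,-0.15,-10.8,0,0,0,1],[0,-0.15,-10.8,0,0,0,1],[0,-0.15,-11.5,0,0,0,1],[0,-0.15,-12.2,0,0,0,1],[0,-0.15,-12.7,0,0,0,1],[0,-0.15,-13,0,0,0,1],[0,-0.15,-13,0,0,0,1],[0,-0.15,-13,0,0,0,1]]]';python3 look.py w15|grep -e yellow -e 61
```

```text
time_s: 30.72
ee_pos: [0.5642, -0.3124, 0.0515]
tool_rot: [180.0, 0.0, 61.5]
contact_force: [0.8, -0.2, -0.4]
grip_width: 0.0305
finger_force: 29.9
30.73 [ 0.5642 -0.3124  0.0515] [179.98   0.    61.52] [-38.   21.  100.4  -0.   58.6  -9.5]
red 2481 [174. 242.] [ 0.4774 -0.2621] [ 0.4735 -0.2615] [0.006 0.007 0.008]
yellow 4550 [324. 225.] [ 0.5695 -0.2992] [ 0.5644 -0.3044] [0.006 0.007 0.008]
yellow 3383 [324. 300.] [ 0.5638 -0.3104] [ 0.5628 -0.3119] [0.088 0.092 0.093]
```

```bash
python3 -m creep '[[[0,0,-0.1,0,0,0,1],[0,0,-0.2,0,0,0,1],[0,0,-0.3,0,0,0,1],[0,0,-0.3,0,0,0,1],[0,0,-0.3,0,0,0,1]]]'
```

```text
time_s: 31.4
ee_pos: [0.5646, -0.3127, 0.0492]
tool_rot: [179.9, 0.0, 61.5]
contact_force: [-1.1, -0.4, 4.9]
grip_width: 0.0304
finger_force: 30.6
```

```bash
python3 -m creep '[[[0,0,0,0,0,0,0.5],[0,0,0,0,0,0,0.3],[0,0,0,0,0,0,0.2],[0,0,0,0,0,0,0.2],[0,0,1,0,0,0,0.2],[0,0,3,0,0,0,0.2],[0,0,6,0,0,0,0.2],[0,0,10,0,0,0,0],[-3,3,14,0,0,0,0],[-8,6,16,0,0,0,0]]]'; python3 -m creep '[[[-3,4,2,0,0,0,0],[-5,7,2,0,0,0,0],[-5,7,2,0,0,0,0],[-5,7,2,0,0,0,0]]]';python3 look.py w16; python3 - <<'E'
from station import ctrl;import cv2
c=ctrl.camera("side");cv2.imwrite("pics/s2.png",cv2.resize(c["image"][120:320,220:460],None,fx=3,fy=3))
E
```

```text
time_s: 32.65
ee_pos: [0.4854, -0.2531, 0.2136]
tool_rot: [179.6, 0.1, 61.6]
contact_force: [0.0, 0.7, 1.5]
grip_width: 0.0855
finger_force: 0.0
time_s: 33.15
ee_pos: [0.4347, -0.1829, 0.2296]
tool_rot: [179.9, 0.0, 61.5]
contact_force: [0.5, 0.7, 0.1]
grip_width: 0.0856
finger_force: 0.0
33.15 [ 0.4347 -0.1829  0.2296] [1.7985e+02 3.0000e-02 6.1530e+01] [-35.2 -11.8 115.8  -0.   75.9  -6.7]
green 2123 [531.  19.] [ 0.6695 -0.1204] [ 0.6714 -0.1195] [0.061 0.067 0.068]
green 859 [418. 203.] [ 0.5261 -0.2367] [ 0.5297 -0.2436] [0.006 0.007 0.008]
green 137 [455. 186.] [ 0.5717 -0.2393] [ 0.5724 -0.2401] [0.006 0.007 0.008]
green 691 [455. 216.] [ 0.5395 -0.2409] [ 0.5417 -0.242 ] [0.085 0.089 0.09 ]
red 662 [398. 228.] [ 0.4936 -0.2526] [ 0.492  -0.2551] [0.006 0.007 0.008]
red 145 [362. 250.] [ 0.4451 -0.2562] [ 0.4445 -0.2598] [0.005 0.007 0.008]
red 547 [399. 266.] [ 0.4734 -0.261 ] [ 0.4721 -0.2621] [0.086 0.089 0.09 ]
blue 621 [438. 270.] [ 0.5142 -0.3231] [ 0.5116 -0.3264] [0.006 0.007 0.008]
blue 246 [409. 295.] [ 0.4696 -0.3368] [ 0.4683 -0.3413] [0.006 0.007 0.008]
yellow 432 [489. 228.] [ 0.5875 -0.3033] [ 0.5866 -0.3051] [0.006 0.006 0.007]
yellow 558 [456. 253.] [ 0.5419 -0.314 ] [ 0.5415 -0.3179] [0.005 0.007 0.007]
yellow 815 [503. 266.] [ 0.5618 -0.309 ] [ 0.5687 -0.3394] [0.08  0.089 0.09 ]
```

View pics/w16.png

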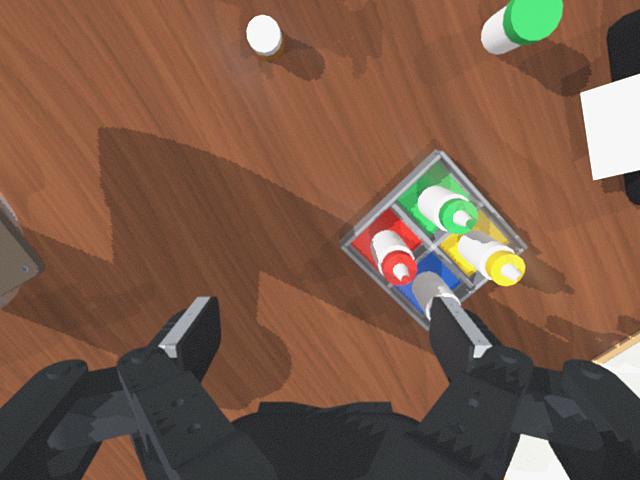

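View pics/s2.png

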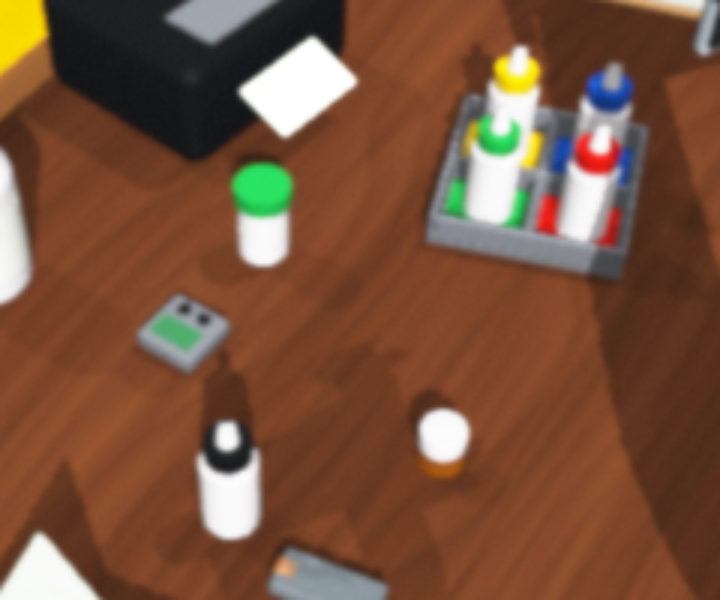

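In the side crop all four droppers stand upright on their matching pads: green (497,170), red (592,185), blue (608,110) and yellow (515,95). The black dropper (230,480) and green pot (263,215) haven't moved, and the arm is clear.

```bash
python3 -c "
from station import ctrl
print(ctrl.close_job())"
```

```text
the job is handed in; nothing more can be done
None
```

The green, red, blue and yellow droppers stand upright on their matching caddy pads, set down in that order; the black dropper and green pot were left where they were, and the job was handed in at about 33 s (no verdict shown).

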